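# Roll the pipe offcut and the bearing up their gutters into the bays

## Robot

A 6-joint arm with a two-finger parallel gripper is mounted at the origin on the work surface. World frame = base frame: x ahead of the robot, y to its left, z up, the work surface at z = 0. Lengths are in m, angles in degrees, forces in N, time in s.
With the tool pointing down it reaches from about 0.275 to 0.725 m from the base axis. Payload 5.6 kg.
Tool frame: the origin (TCP) lies on the mounting face of the last link; the fingertips stand ctrl.tips_ahead ahead of it and the grasp point (between the pads) lies 155 mm ahead of it (ctrl.tips_ahead is the distance from the TCP to the fingertips, in m); z points along the fingers, y is the line along which they close (so a half turn about z gives the same grasp; the last joint's range is limited). The gripper opens to 85 mm and grips with 20 to 120 N. Pads are 22 mm wide; open, the fingers measure 114 mm over their backs; the gripper's body (76 mm by 85 mm) begins 54 mm behind the grasp point. The pads swing forward as they close: fully open they stand 13 mm farther back than shut.
Start: joints at [-48.667, 14.616, 6.199, 0, -81.583, -16.306], TCP at [0.233, -0.498, 0.405] pointing down, gripper open.
Joint ranges: [-168.99, 168.99], [-69.2, 112.95], [-62.41, 85.93], [-164.36, 98.24], [-168.68, -3.75], [-174.98, 174.98]. Speed limits (degrees/s): [147.25, 147.25, 180, 180, 180, 180].

## Interface

Orientations are given as [roll, pitch, yaw] about the fixed x, y, z axes, in that order (R = Rz(yaw) Ry(pitch) Rx(roll)).
In Python, from plant import ctrl gives the robot as it stands.
- The arm moves only by the tool step_arm, never from a script. Its argument "rows" is a list of rows, each an object with "slide": the shift along the tool's x, y, z in units of 100 mm (1.0 is 100 mm), a list of three; "twist": the turn about the tool's z in units of 180 degrees (1.0 is 180 degrees); "claw": the opening, from -1 (shut) to 1 (fully open), so that 0 is half open. A call has 1 to 20 rows; each row is the pose to reach, as a shift and turn from the pose commanded when the call began, along the tool's axes at that moment, turning the shorter way round; what a row does not reach only later rows make up. A row lasts 1/12 s, in which the tool goes at most 41.7 mm and 7.16 degrees, less where a joint would pass 70% of its speed; a pose out of reach is approached as far as the arm can. A call with a number of a shift or a turn outside -1 to 1 is refused whole. A call with a gripper value outside its range is refused whole. The fingers move at their own pace and stop on an object; "grip_force" is the grip in N (left out, the last holds). Time passes only in rows, so rows that repeat a pose let the fingers close. It gives the time, the measured TCP pose, the force, the opening and the grip force at its end, in the units of the state.
- ctrl.sense(): the state, without advancing time (a new reading comes with each control period).
- ctrl.grab_frame(name): name is "side" or "top"; returns a dict with "image" (384x512x3 uint8, blue, green, red), "fx", "fy", "cx", "cy" (pixels), "dist_coeffs" ([k1, k2, p1, p2, k3] as OpenCV has them; the pictures are not rectified), "extrinsics" (4x4, takes a point from camera to world coordinates). Camera axes: x right, y down, z forward; pixel columns grow to the right and rows downward; lengths in m; the calibration is good to about 2 mm. A picture is of the moment at which its call begins. There is no depth.
- ctrl.sign_off(): hands the job in; it is judged then, once.
The state is a dict: "clock": time; "qpos": joint angles; "joint_vel": joint speeds; "effort": joint torques, N m; "tool_pos": TCP position; "orientation": TCP orientation; "contact_force": force on the tool from outside, world axes, zero at the start; "torque": the same for the moment, N m; "finger_gap": finger opening in m; "grasp_force": force on a finger pad.
Only numpy, scipy, OpenCV 4.12 (cv2) and the standard library are available. Lean on these libraries where they do the work, as an engineer would, in place of code of your own. Each camera call takes 0.05 s, during which the arm holds its last target. There are 200 camera calls.

## Task

With the fingertips, gently push the pipe offcut up its sloped gutter and over the crest, so that it lies in the little bay against the stop and cannot roll back; do the same with the bearing in the other, narrower gutter, in whichever order you like. Only push them: do not squeeze or lift either part, leave the other things on the bench where they are, and finish with the hand clear.

Things in the scene. Friction and masses are not known exactly. Their poses are not given: they have to be found in the camera images.
- pipe: Steel pipe offcut, dia 60 mm, 50 mm long, about 0.34 kg, lying ACROSS the wide gutter at its low end, so that it rolls along it. Origin at its centre; y is its axis, x and z turn as it rolls. At the start its centre is at x=-132, z=48 mm in the gutter's frame. Rolls back down by itself anywhere below the crest.
- pipe_gutter: The WIDE aluminium gutter, for the pipe. Fixed. Origin on the table, near mid-length; x points UPHILL along it, z up. In mm: low-end lip: inner face x=-150, top z=24; floor z=16 at x=-150, rising 7 deg to the crest at x=70, z=43, then falling 8 deg (the bay) to z=34 at the stop's face x=136 (stop top z=76). Side walls 12 above the floor, 3 thick, 54 apart inside.
- pipe_home (a point): Point in the pipe gutter where the pipe's centre is when it lies home in the bay against the stop (x=106, z=68 mm in the gutter's frame); axes as the gutter's.
- bearing: Ball bearing on its rim, outside dia 62 mm, 18 mm wide, about 0.22 kg, at the low end of the narrow gutter; rolls along it as one piece. Origin at its centre; y is its axis, x and z turn as it rolls. At the start its centre is at x=-132, z=50 mm in the gutter's frame. Rolls back down by itself anywhere below the crest.
- bearing_gutter: The NARROW aluminium gutter, for the bearing. Fixed. Origin on the table, near mid-length; x points UPHILL along it, z up. In mm: low-end lip: inner face x=-150, top z=24; floor z=16 at x=-150, rising 7 deg to the crest at x=70, z=43, then falling 8 deg (the bay) to z=34 at the stop's face x=136 (stop top z=76). Side walls 12 above the floor, 3 thick, 22 apart inside.
- bearing_home (a point): Point in the bearing gutter where the bearing's centre is when it stands home in the bay against the stop (x=105, z=69 mm in the gutter's frame); axes as the gutter's.
- socket: Bystander, to be left alone: deep socket standing on end between the two gutters, dia 22, 38 high (mm). Origin at the middle of its underside.
- spare_bearing: Bystander, to be left alone: a smaller bearing (dia 52, 15 thick) lying flat on the table beyond the gutters (mm). Origin at the middle of its underside.
- spare_pipe: Bystander, to be left alone: a thinner, longer pipe offcut (dia 48, 75 high) standing on end on the table beyond the gutters (mm). Origin at the middle of its underside.
- screw_jar: Bystander, to be left alone: closed jar, dia 68, 85 high, to the right of the gutters (mm). Origin at the middle of its underside.
- screwdriver: Bystander, to be left alone: screwdriver lying on the table to the right of the gutters, along its own x.
- spanner: Bystander, to be left alone: flat spanner lying on the far right of the table, along its own x.
- tape_measure: Bystander, to be left alone: tape measure, 70 x 34 x 66 high, to the left of the gutters (mm). Origin at the middle of its underside.
There are look-alikes about, which are no part of the job. Leave any purple look-alike of the bearing alone.

How it is judged (in metres and radians):
At the end, for the whole second after the job is handed in: The pipe's centre and the bearing's centre are each within 6 mm of their home points (lying in the bay against the stop), axes across their gutters within 0.2 rad, at rest (under 20 mm/s) (distance between pipe and pipe_home below 0.006 m and distance between bearing and bearing_home below 0.006 m and angle between the y axis of pipe and the y axis of pipe_gutter, either way round below 0.2 rad and angle between the y axis of bearing and the y axis of bearing_gutter, either way round below 0.2 rad and linear speed of each of pipe, bearing below 0.02 m/s); the robot touches nothing.
It fails at once if the pipe is lifted more than about 12 mm off its gutter (z of pipe in the frame of pipe_gutter above 0.0852 m or (x of pipe in the frame of pipe_gutter below -0.03 m and z of pipe in the frame of pipe_gutter above 0.0729 m)).
It fails at once if the bearing is lifted more than about 12 mm off its gutter (z of bearing in the frame of bearing_gutter above 0.0862 m or (x of bearing in the frame of bearing_gutter below -0.03 m and z of bearing in the frame of bearing_gutter above 0.0739 m)).
It fails at once if a part is squeezed or rammed (fingers press on it with more than 30 N) (contact force between the fingers and pipe above 30 N or contact force between the fingers and bearing above 30 N).
It fails at once if a bystander is moved more than 30 mm (distance of any of socket, spare_bearing, spare_pipe, screw_jar, screwdriver, spanner, tape_measure from where it was at the start of the episode above 0.03 m).
It also fails if it takes over 58 s, if anything falls off the work surface, if the arm or the gripper's body presses on something with over 40 N, if the wrist force passes 120 N, or if a joint passes its speed limit or range.

## Working session

There is one attempt and no reset: what is moved stays moved. The work goes in short steps, Python scripts to look and compute and a tool call to move; the robot and the scene stay as the last step left them, time stands still between calls to the robot, and variables do not carry over. Pictures are saved under pics/ and viewed, at most 10 in all, crops included, and the job is handed in when it is done.

Besides the shell and the picture viewer there is one more tool, called after "Emit:" by a JSON object that holds its "op" and its "data", one argument or row to a line. step_arm: Moves the arm, as the interface text tells. Shifts and turns lie within -1 to 1; 1 stands for 100 mm of shift or 180 degrees of turn. Its arguments: {"type":"object","properties":{"rows":{"type":"array","items":{"type":"object","properties":{"slide":{"type":"array","items":{"type":"number","minimum":-1,"maximum":1}},"twist":{"type":"number","minimum":-1,"maximum":1},"claw":{"type":"number"}}}},"grip_force":{"type":"number"}},"required":["rows"]}

```bash
mkdir -p pics; ls; python3 - <<'E'
from plant import ctrl
import cv2,pickle
for n in("top","side"):
    f=ctrl.grab_frame(n); cv2.imwrite(f"pics/{n}0.png",f["image"]); pickle.dump(f,open(f"{n}0.pkl","wb"))
    print(n,f["fx"],f["cx"],f["cy"],f["dist_coeffs"]); print(f["extrinsics"])
print(ctrl.tips_ahead, ctrl.sense())
E
```

```text
pics
top 496.83857349289127 256.8645163483334 198.74655807190499 [-0.05753378  0.          0.          0.          0.        ]
[[-0.02895741 -0.99669144  0.07594501  0.4999467 ]
 [-0.99946356  0.0300332   0.0130615  -0.02473612]
 [-0.01529915 -0.07552604 -0.99702646  1.34984454]
 [ 0.          0.          0.          1.        ]]
side 497.1837615308501 261.8933274997658 192.40867880511504 [-0.05817801  0.          0.          0.          0.        ]
[[-0.83385229 -0.41459788  0.36441591  0.08593396]
 [-0.55198496  0.62424619 -0.55283749  0.73767111]
 [ 0.00172    -0.66213691 -0.74938091  1.08199398]
 [ 0.          0.          0.          1.        ]]
0.1734 {'clock': 0.1, 'qpos': array([-4.86698276e+01,  1.46507495e+01,  6.13910004e+00, -2.54272115e-02,
       -8.15845036e+01, -1.63065602e+01]), 'joint_vel': array([-0.0520471 ,  0.01172181,  0.21143565,  0.13000352, -0.03668427,
        0.05240324]), 'effort': array([-1.06559473e-03, -3.87605453e+01,  2.38474131e+01,  5.37778437e+00,
       -3.77630015e-03,  2.11005954e-06]), 'tool_pos': array([ 0.23265027, -0.49821238,  0.40387962]), 'orientation': array([ 1.79900653e+02, -2.86216417e-03, -1.54980128e+02]), 'contact_force': array([ 0.67411293,  0.34247022, -0.64365452]), 'torque': array([-0.072585  , -0.01310505,  0.01988666]), 'grasp_force': 0.0, 'finger_gap': 0.08572953586850705}
```

View pics/top0.png

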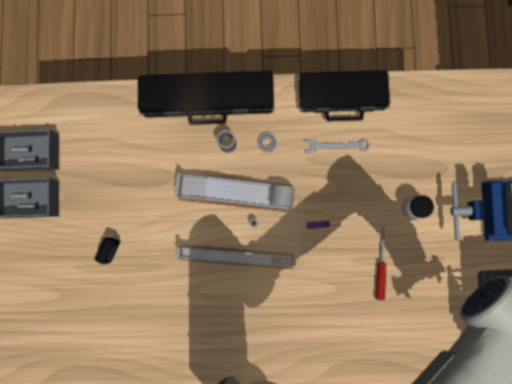

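View pics/side0.png

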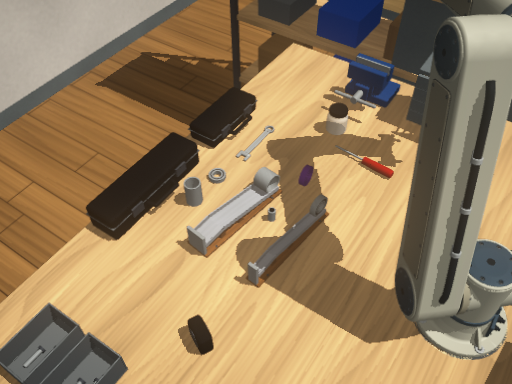

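The top view shows the wide gutter from about (177,187) to (293,196) and the narrow one from (178,253) to (293,261). In the side view the pipe is at (266,180) and the bearing at (320,206), both at the right-hand (−y) low ends. The purple look-alike is near (318,225) in the top view.

```bash
python3 - <<'E'
import cv2,pickle,numpy as np
t=cv2.imread("pics/top0.png");s=cv2.imread("pics/side0.png")
a=cv2.resize(t[165:275,165:305],None,fx=5,fy=5,interpolation=cv2.INTER_CUBIC)
b=cv2.resize(s[155:290,180:340],None,fx=4.4,fy=4.4,interpolation=cv2.INTER_CUBIC)
cv2.imwrite("pics/ta.png",a);cv2.imwrite("pics/sb.png",b);print(a.shape,b.shape)
E
```

```text
(550, 700, 3) (594, 704, 3)
```

View pics/ta.png

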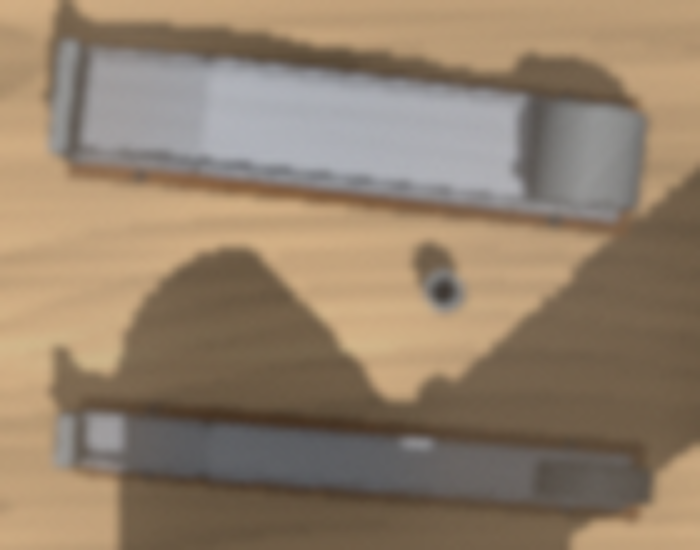

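View pics/sb.png

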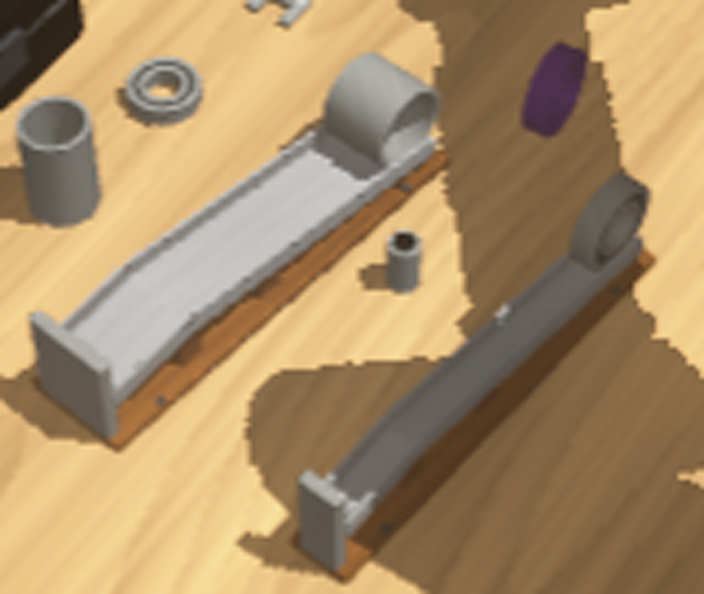

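Crops: the wide stop's top edge runs (80,42)–(71,158), with the pipe centred near (585,157). The narrow stop's edge runs (76,412)–(72,466), with the bearing near (594,482). There is also a small light patch on the narrow gutter floor by the stop. I'll convert these to world positions and check them by projecting into the side view.

```bash
cat > h.py <<'E'
import cv2,pickle,numpy as np
def cam(f):
    K=np.array([[f["fx"],0,f["cx"]],[0,f["fy"],f["cy"]],[0,0,1]]);return K,np.array(f["dist_coeffs"]),np.array(f["extrinsics"])
def ray(f,p,z):
    K,d,E=cam(f);u=cv2.undistortPoints(np.array([[p]],float),K,d)[0,0]
    v=E[:3,:3]@np.array([*u,1]);o=E[:3,3];return o+v*(z-o[2])/v[2]
def proj(f,P):
    K,d,E=cam(f);W=np.linalg.inv(E);return cv2.projectPoints(np.array(P,float).reshape(-1,1,3),cv2.Rodrigues(W[:3,:3])[0],W[:3,3],K,d)[0][:,0]
def frame(o,yaw):  # gutter->world
    c,s=np.cos(yaw),np.sin(yaw)
    return lambda p:np.array([o[0]+c*p[0]-s*p[1],o[1]+s*p[0]+c*p[1],p[2]])
E
cat > m.py <<'E'
from h import *
f=pickle.load(open("top0.pkl","rb"));g=pickle.load(open("side0.pkl","rb"))
T=lambda x,y,z:ray(f,(165+x/5,165+y/5),z)   # crop px (centre offset ignored)
for n,a,b,c,k in(("pipe",(80,42),(71,158),(585,157),.048),("brg",(76,412),(72,466),(594,482),.05)):
    A,B=T(*a,.076),T(*b,.076);S=(A+B)/2;P=T(*c,k);d=(S-P)[:2];L=np.hypot(*d);yaw=np.arctan2(d[1],d[0]);u=d/L
    o=(S[:2]-.136*u+P[:2]+.132*u)/2
    n2=(A-B)[:2];print(n,"stopmid",S.round(4),"part",P.round(4),"L",L.round(4),"yaw",np.degrees(yaw).round(2),"o",o.round(4),"stopw",np.hypot(*n2).round(4),"stopyaw",np.degrees(np.arctan2(-n2[0],n2[1])).round(1))
    F=frame(o,yaw);w=.027 if n=="pipe" else .011
    pts=[F(p) for p in[(.136,w,.076),(.136,-w,.076),(-.132,0,k),(.07,w,.055),(.07,-w,.055),(-.15,w,.028),(-.15,-w,.028)]]
    print("side crop",((proj(g,pts)-[180,155])*4.4).round(0).tolist());print("top crop",((proj(f,pts)-165)*5).round(0).tolist())
E
python3 m.py
```

```text
pipe stopmid [0.6387 0.1894 0.076 ] part [ 0.6033 -0.0739  0.048 ] L 0.2657 yaw 82.35 o [0.6207 0.0558] stopw 0.0604 stopyaw -95.4
side crop [[114.0, 355.0], [49.0, 306.0], [384.0, 107.0], [196.0, 309.0], [132.0, 262.0], [434.0, 133.0], [371.0, 93.0]]
top crop [[67.0, 151.0], [79.0, 48.0], [587.0, 157.0], [199.0, 168.0], [210.0, 66.0], [614.0, 214.0], [624.0, 114.0]]
brg stopmid [0.4641 0.1933 0.076 ] part [ 0.4336 -0.073   0.05  ] L 0.2681 yaw 83.45 o [0.4486 0.0582] stopw 0.0276 stopyaw -95.4
side crop [[345.0, 486.0], [315.0, 464.0], [613.0, 218.0], [421.0, 431.0], [391.0, 411.0], [641.0, 233.0], [612.0, 216.0]]
top crop [[72.0, 460.0], [76.0, 418.0], [594.0, 482.0], [205.0, 470.0], [209.0, 428.0], [625.0, 504.0], [628.0, 462.0]]
```

Emit:
{"op": "step_arm", "data": {
  "rows": [
    {"slide": [-1, 0.34, 0], "twist": -0.322, "claw": -1},
    {"slide": [-1, 0.34, 0], "twist": -0.322, "claw": -1},
    {"slide": [-1, 0.34, 0], "twist": -0.322, "claw": -1},
    {"slide": [-1, 0.34, 0], "twist": -0.322, "claw": -1},
    {"slide": [-1, 0.34, 0], "twist": -0.322, "claw": -1},
    {"slide": [-1, 0.34, 0], "twist": -0.322, "claw": -1},
    {"slide": [-1, 0.34, 0], "twist": -0.322, "claw": -1},
    {"slide": [-1, 0.34, 0], "twist": -0.322, "claw": -1},
    {"slide": [-1, 0.34, 0], "twist": -0.322, "claw": -1}
  ],
  "grip_force": 20
}}

```text
clock: 0.85
tool_pos: [0.3089, -0.4251, 0.4042]
orientation: [180.0, 0.0, -96.7]
contact_force: [-0.4, -0.4, 0.2]
finger_gap: -0.0002
grasp_force: 0.0
```

```bash
cat > go.py <<'E'
# offsets of tips in each gutter frame, and helper for moves (tool units)
from h import *
from plant import ctrl
G={"pipe":((.6207,.0558),82.35),"brg":((.4486,.0582),83.45)}
s=ctrl.sense();p=s["tool_pos"];yw=np.radians(s["orientation"][2])
ex=np.array([np.cos(yw),np.sin(yw)]);ey=np.array([np.sin(yw),-np.cos(yw)])
print("t",round(s["clock"],2),"tcp",p.round(4),"rpy",s["orientation"].round(2),"tips",round(ctrl.tips_ahead,4),"tipz",round(p[2]-ctrl.tips_ahead,4),"F",s["contact_force"].round(2),"gap",round(s["finger_gap"],4))
for n,(o,y) in G.items():
    y=np.radians(y);u=np.array([np.cos(y),np.sin(y)]);v=np.array([-u[1],u[0]]);d=p[:2]-o
    print(n,"tip in gutter x,y",(d@u).round(4),(d@v).round(4),"| tool units per 100mm uphill",(u@ex).round(3),(u@ey).round(3),"| to x=-.21,y=0:",[round(float((np.array(o)-.21*u-p[:2])@e)*10,3) for e in(ex,ey)])
E
python3 go.py
```

```text
t 0.85 tcp [ 0.3089 -0.4251  0.4042] rpy [ 1.7996e+02  4.0000e-02 -9.6750e+01] tips 0.1734 tipz 0.2308 F [-0.39 -0.37  0.21] gap -0.0002
pipe tip in gutter x,y -0.5181 0.245 | tool units per 100mm uphill -1.0 -0.016 | to x=-.21,y=0: [-3.042, -2.498]
brg tip in gutter x,y -0.4961 0.0837 | tool units per 100mm uphill -1.0 0.003 | to x=-.21,y=0: [-2.864, -0.827]
```

Emit:
{"op": "step_arm", "data": {
  "rows": [
    {"slide": [-1, -0.83, 0], "claw": -1},
    {"slide": [-1, -0.83, 0], "claw": -1},
    {"slide": [-1, -0.83, 0], "claw": -1},
    {"slide": [-1, -0.83, 0], "claw": -1}
  ]
}}

```text
schema error: expected keys slide, twist, claw
```

Emit:
{"op": "step_arm", "data": {
  "rows": [
    {"slide": [-1, 0, 0.8], "claw": -1},
    {"slide": [-1, 0, 0.8], "claw": -1},
    {"slide": [-1, 0, 0.8], "claw": -1},
    {"slide": [-1, 0, 0.8], "claw": -1}
  ]
}}

```text
schema error: expected keys slide, twist, claw
```

Emit:
{"op": "step_arm", "data": {
  "rows": [
    {"slide": [-0.8, 0, 0], "claw": -1},
    {"slide": [-0.8, 0, 0], "claw": -1},
    {"slide": [-0.8, 0, 0.5], "claw": -1},
    {"slide": [-0.8, 0, 1.0], "claw": -1},
    {"slide": [-0.8, 0, 1.0], "claw": -1},
    {"slide": [-0.8, 0, 1.0], "claw": -1}
  ]
}}

```text
schema error: expected keys slide, twist, claw
```

```bash
python3 go.py; python3 - <<'E'
from plant import ctrl
import cv2,numpy as np
t=ctrl.grab_frame("top")["image"];s=ctrl.grab_frame("side")["image"]
a=cv2.resize(t[165:285,195:345],(400,320),interpolation=cv2.INTER_CUBIC)
b=cv2.resize(s[120:280,240:400],(400,400),interpolation=cv2.INTER_CUBIC)[:320]
cv2.imwrite("pics/c1.png",np.hstack([a,b]))
E
```

```text
t 0.85 tcp [ 0.3089 -0.4251  0.4042] rpy [ 1.7996e+02  4.0000e-02 -9.6750e+01] tips 0.1734 tipz 0.2308 F [-0.39 -0.37  0.21] gap -0.0002
pipe tip in gutter x,y -0.5181 0.245 | tool units per 100mm uphill -1.0 -0.016 | to x=-.21,y=0: [-3.042, -2.498]
brg tip in gutter x,y -0.4961 0.0837 | tool units per 100mm uphill -1.0 0.003 | to x=-.21,y=0: [-2.864, -0.827]
```

View pics/c1.png

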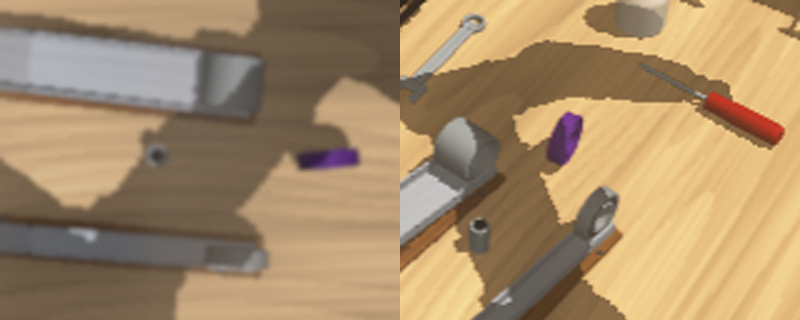

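The moves were refused because they had no twist, so the arm has not moved. The picture shows the parts still at their low ends, with the purple ring at (328,158) in the left crop, clear of both gutter lines. I'll resend with twist.

Emit:
{"op": "step_arm", "data": {
  "rows": [
    {"slide": [-1, -0.83, 0], "twist": 0, "claw": -1},
    {"slide": [-1, -0.83, 0], "twist": 0, "claw": -1},
    {"slide": [-1, -0.83, 0], "twist": 0, "claw": -1},
    {"slide": [-1, -0.83, 0], "twist": 0, "claw": -1}
  ]
}}

```text
clock: 1.28
tool_pos: [0.4068, -0.3328, 0.4042]
orientation: [-180.0, 0.1, -97.0]
contact_force: [1.1, -0.9, -0.5]
finger_gap: 0.0
grasp_force: 0.0
```

Emit:
{"op": "step_arm", "data": {
  "rows": [
    {"slide": [-1, 0, 0.8], "twist": 0, "claw": -1},
    {"slide": [-1, 0, 0.8], "twist": 0, "claw": -1},
    {"slide": [-1, 0, 0.8], "twist": 0, "claw": -1},
    {"slide": [-1, 0, 0.8], "twist": 0, "claw": -1}
  ]
}}

```text
clock: 1.62
tool_pos: [0.4139, -0.2326, 0.3194]
orientation: [179.5, 0.2, -97.1]
contact_force: [-0.3, 0.9, -1.4]
finger_gap: 0.0001
grasp_force: 0.0
```

Emit:
{"op": "step_arm", "data": {
  "rows": [
    {"slide": [-0.8, 0, 0], "twist": 0, "claw": -1},
    {"slide": [-0.8, 0, 0], "twist": 0, "claw": -1},
    {"slide": [-0.8, 0, 0.5], "twist": 0, "claw": -1},
    {"slide": [-0.8, 0, 1.0], "twist": 0, "claw": -1},
    {"slide": [-0.8, 0, 1.0], "twist": 0, "claw": -1},
    {"slide": [-0.8, 0, 1.0], "twist": 0, "claw": -1}
  ]
}}

```text
clock: 2.12
tool_pos: [0.4236, -0.1571, 0.221]
orientation: [179.5, 0.0, -97.2]
contact_force: [-0.0, 0.2, 0.6]
finger_gap: 0.0
grasp_force: 0.0
```

```bash
python3 go.py; cat > pic.py <<'E'
import sys
from plant import ctrl
import cv2,numpy as np
t=ctrl.grab_frame("top")["image"];s=ctrl.grab_frame("side")["image"]
a=cv2.resize(t[165:285,165:315],(400,320),interpolation=cv2.INTER_CUBIC)
b=cv2.resize(s[140:300,180:340],(400,400),interpolation=cv2.INTER_CUBIC)
a=cv2.copyMakeBorder(a,0,80,0,0,cv2.BORDER_CONSTANT)
cv2.imwrite(sys.argv[1],np.hstack([a,b]))
E
python3 pic.py pics/c2.png
```

```text
t 2.12 tcp [ 0.4236 -0.1571  0.221 ] rpy [179.52   0.   -97.19] tips 0.1734 tipz 0.0476 F [-0.03  0.15  0.65] gap 0.0
pipe tip in gutter x,y -0.2372 0.167 | tool units per 100mm uphill -1.0 -0.008 | to x=-.21,y=0: [-0.259, -1.672]
brg tip in gutter x,y -0.2167 0.0002 | tool units per 100mm uphill -1.0 0.011 | to x=-.21,y=0: [-0.067, -0.002]
```

View pics/c2.png

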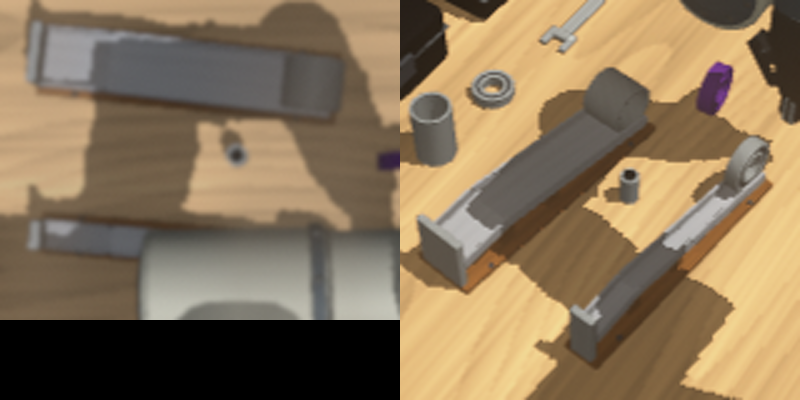

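The hand is behind the bearing, at (795,110) in the side crop, in line with the gutter. I'll lower it slightly, make contact and push slowly.

Emit:
{"op": "step_arm", "data": {
  "rows": [
    {"slide": [0, 0, 0.08], "twist": 0, "claw": -1},
    {"slide": [-0.1, 0, 0.08], "twist": 0, "claw": -1},
    {"slide": [-0.2, 0, 0.08], "twist": 0, "claw": -1},
    {"slide": [-0.27, 0, 0.08], "twist": 0, "claw": -1},
    {"slide": [-0.32, 0, 0.08], "twist": 0, "claw": -1},
    {"slide": [-0.35, 0, 0.08], "twist": 0, "claw": -1},
    {"slide": [-0.38, 0, 0.08], "twist": 0, "claw": -1},
    {"slide": [-0.41, 0, 0.08], "twist": 0, "claw": -1},
    {"slide": [-0.44, 0, 0.08], "twist": 0, "claw": -1},
    {"slide": [-0.47, 0, 0.075], "twist": 0, "claw": -1},
    {"slide": [-0.5, 0, 0.07], "twist": 0, "claw": -1},
    {"slide": [-0.53, 0, 0.065], "twist": 0, "claw": -1},
    {"slide": [-0.56, 0, 0.06], "twist": 0, "claw": -1},
    {"slide": [-0.6, 0, 0.055], "twist": 0, "claw": -1}
  ]
}}

```text
clock: 3.38
tool_pos: [0.4328, -0.0977, 0.2193]
orientation: [180.0, -0.0, -97.0]
contact_force: [-0.8, -0.4, 0.5]
finger_gap: -0.0002
grasp_force: 0.2
```

```bash
python3 go.py;python3 pic.py pics/c3.png
```

```text
t 3.38 tcp [ 0.4328 -0.0977  0.2193] rpy [180.    -0.   -97.03] tips 0.1734 tipz 0.0459 F [-0.85 -0.45  0.5 ] gap -0.0002
pipe tip in gutter x,y -0.1772 0.1658 | tool units per 100mm uphill -1.0 -0.011 | to x=-.21,y=0: [0.346, -1.654]
brg tip in gutter x,y -0.1567 -0.0021 | tool units per 100mm uphill -1.0 0.008 | to x=-.21,y=0: [0.533, 0.017]
```

View pics/c3.png

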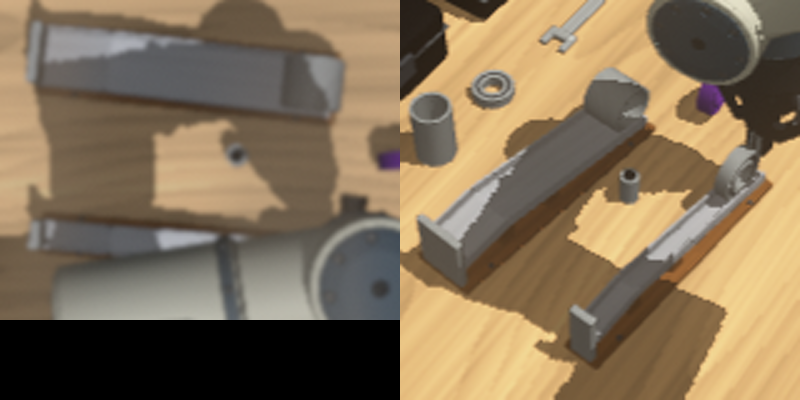

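The bearing has rolled up with the fingers, to (738,178) in the side crop. I'll carry on.

Emit:
{"op": "step_arm", "data": {
  "rows": [
    {"slide": [-0.05, 0.0, -0.004], "twist": 0, "claw": -1},
    {"slide": [-0.1, 0.005, -0.01], "twist": 0, "claw": -1},
    {"slide": [-0.15, 0.01, -0.016], "twist": 0, "claw": -1},
    {"slide": [-0.2, 0.01, -0.022], "twist": 0, "claw": -1},
    {"slide": [-0.25, 0.01, -0.028], "twist": 0, "claw": -1},
    {"slide": [-0.3, 0.015, -0.034], "twist": 0, "claw": -1},
    {"slide": [-0.35, 0.015, -0.04], "twist": 0, "claw": -1},
    {"slide": [-0.4, 0.02, -0.046], "twist": 0, "claw": -1},
    {"slide": [-0.45, 0.02, -0.052], "twist": 0, "claw": -1},
    {"slide": [-0.5, 0.02, -0.058], "twist": 0, "claw": -1},
    {"slide": [-0.55, 0.02, -0.064], "twist": 0, "claw": -1},
    {"slide": [-0.6, 0.02, -0.07], "twist": 0, "claw": -1},
    {"slide": [-0.65, 0.02, -0.076], "twist": 0, "claw": -1},
    {"slide": [-0.7, 0.02, -0.082], "twist": 0, "claw": -1},
    {"slide": [-0.75, 0.02, -0.088], "twist": 0, "claw": -1},
    {"slide": [-0.8, 0.02, -0.094], "twist": 0, "claw": -1},
    {"slide": [-0.85, 0.025, -0.1], "twist": 0, "claw": -1},
    {"slide": [-0.9, 0.025, -0.106], "twist": 0, "claw": -1},
    {"slide": [-0.95, 0.025, -0.112], "twist": 0, "claw": -1},
    {"slide": [-1.0, 0.025, -0.118], "twist": 0, "claw": -1}
  ]
}}

```text
clock: 5.15
tool_pos: [0.4426, 0.0021, 0.231]
orientation: [-180.0, -0.0, -97.0]
contact_force: [-0.3, -0.5, 0.5]
finger_gap: -0.0003
grasp_force: 0.3
```

```bash
python3 go.py
```

```text
t 5.15 tcp [0.4426 0.0021 0.231 ] rpy [-180.     -0.    -97.01] tips 0.1734 tipz 0.0576 F [-0.3  -0.47  0.49] gap -0.0003
pipe tip in gutter x,y -0.0769 0.1694 | tool units per 100mm uphill -1.0 -0.011 | to x=-.21,y=0: [1.35, -1.679]
brg tip in gutter x,y -0.0564 -0.0004 | tool units per 100mm uphill -1.0 0.008 | to x=-.21,y=0: [1.536, -0.008]
```

Emit:
{"op": "step_arm", "data": {
  "rows": [
    {"slide": [-0.05, 0.0, -0.004], "twist": 0, "claw": -1},
    {"slide": [-0.1, 0.0, -0.008], "twist": 0, "claw": -1},
    {"slide": [-0.15, 0.0, -0.012], "twist": 0, "claw": -1},
    {"slide": [-0.2, 0.0, -0.016], "twist": 0, "claw": -1},
    {"slide": [-0.25, 0.0, -0.02], "twist": 0, "claw": -1},
    {"slide": [-0.3, 0.005, -0.024], "twist": 0, "claw": -1},
    {"slide": [-0.35, 0.005, -0.028], "twist": 0, "claw": -1},
    {"slide": [-0.4, 0.005, -0.032], "twist": 0, "claw": -1},
    {"slide": [-0.45, 0.005, -0.036], "twist": 0, "claw": -1},
    {"slide": [-0.5, 0.005, -0.04], "twist": 0, "claw": -1},
    {"slide": [-0.55, 0.005, -0.044], "twist": 0, "claw": -1},
    {"slide": [-0.6, 0.005, -0.048], "twist": 0, "claw": -1},
    {"slide": [-0.65, 0.005, -0.052], "twist": 0, "claw": -1},
    {"slide": [-0.7, 0.005, -0.056], "twist": 0, "claw": -1},
    {"slide": [-0.75, 0.005, -0.06], "twist": 0, "claw": -1},
    {"slide": [-0.8, 0.005, -0.064], "twist": 0, "claw": -1},
    {"slide": [-0.84, 0.01, -0.066], "twist": 0, "claw": -1},
    {"slide": [-0.88, 0.01, -0.068], "twist": 0, "claw": -1},
    {"slide": [-0.92, 0.01, -0.07], "twist": 0, "claw": -1},
    {"slide": [-0.96, 0.01, -0.07], "twist": 0, "claw": -1}
  ]
}}

```text
clock: 6.82
tool_pos: [0.4533, 0.0975, 0.238]
orientation: [-180.0, 0.0, -97.0]
contact_force: [-0.0, -0.1, -0.5]
finger_gap: -0.0004
grasp_force: 0.0
```

Emit:
{"op": "step_arm", "data": {
  "rows": [
    {"slide": [-0.03, 0, 0], "twist": 0, "claw": -1},
    {"slide": [-0.06, 0, 0], "twist": 0, "claw": -1},
    {"slide": [-0.06, 0, 0], "twist": 0, "claw": -1},
    {"slide": [-0.06, 0, 0], "twist": 0, "claw": -1},
    {"slide": [-0.06, 0, 0], "twist": 0, "claw": -1},
    {"slide": [-0.06, 0, 0], "twist": 0, "claw": -1}
  ]
}}

```text
clock: 7.32
tool_pos: [0.454, 0.1029, 0.238]
orientation: [180.0, -0.0, -97.0]
contact_force: [0.8, -0.2, 0.5]
finger_gap: -0.0001
grasp_force: 0.0
```

```bash
python3 go.py;python3 pic.py pics/c4.png
```

```text
t 7.32 tcp [0.454  0.1029 0.238 ] rpy [180.    -0.   -97.03] tips 0.1734 tipz 0.0646 F [ 0.81 -0.24  0.52] gap -0.0001
pipe tip in gutter x,y 0.0244 0.1715 | tool units per 100mm uphill -1.0 -0.011 | to x=-.21,y=0: [2.363, -1.689]
brg tip in gutter x,y 0.045 -0.0002 | tool units per 100mm uphill -1.0 0.008 | to x=-.21,y=0: [2.55, -0.019]
```

View pics/c4.png

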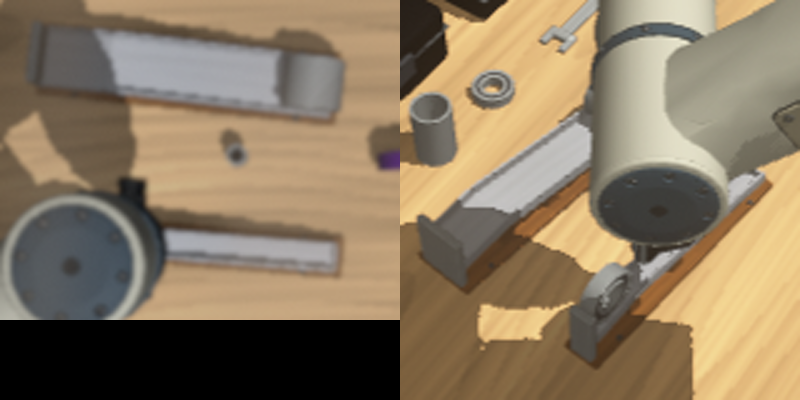

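The bearing is lying against the stop, at (605,292) in the side crop, and the fingers are off it. Next I'll retreat upward and go behind the pipe.

Emit:
{"op": "step_arm", "data": {
  "rows": [
    {"slide": [0.1, 0, 0], "twist": 0, "claw": -1},
    {"slide": [0.1, 0, -0.4], "twist": 0, "claw": -1},
    {"slide": [0.1, 0, -0.8], "twist": 0, "claw": -1},
    {"slide": [0.1, 0, -1], "twist": 0, "claw": -1}
  ]
}}

```text
clock: 7.75
tool_pos: [0.4534, 0.0924, 0.3424]
orientation: [-179.7, 0.1, -97.0]
contact_force: [1.0, -0.4, 0.7]
finger_gap: 0.0002
grasp_force: 0.0
```

Emit:
{"op": "step_arm", "data": {
  "rows": [
    {"slide": [1, -0.85, 0], "twist": 0, "claw": -1},
    {"slide": [1, -0.85, 0], "twist": 0, "claw": -1},
    {"slide": [1, -0.85, 0], "twist": 0, "claw": -1},
    {"slide": [1, -0.85, 0], "twist": 0, "claw": -1}
  ]
}}

```text
clock: 8.08
tool_pos: [0.5268, -0.021, 0.3376]
orientation: [-180.0, -0.1, -97.2]
contact_force: [-0.9, 0.4, -0.5]
finger_gap: 0.0
grasp_force: 0.0
```

Emit:
{"op": "step_arm", "data": {
  "rows": [
    {"slide": [1, -0.84, 0], "twist": 0, "claw": -1},
    {"slide": [1, -0.84, 0], "twist": 0, "claw": -1},
    {"slide": [1, -0.84, 0], "twist": 0, "claw": -1},
    {"slide": [1, -0.84, 0], "twist": 0, "claw": -1}
  ]
}}

```text
clock: 8.42
tool_pos: [0.5978, -0.1313, 0.3365]
orientation: [179.9, -0.1, -97.3]
contact_force: [-0.8, 0.9, -1.4]
finger_gap: -0.0001
grasp_force: 0.0
```

Emit:
{"op": "step_arm", "data": {
  "rows": [
    {"slide": [0.31, 0, 0], "twist": 0, "claw": -1},
    {"slide": [0.31, 0, 0.3], "twist": 0, "claw": -1},
    {"slide": [0.31, 0, 0.6], "twist": 0, "claw": -1},
    {"slide": [0.31, 0, 0.8], "twist": 0, "claw": -1},
    {"slide": [0.31, 0, 0.8], "twist": 0, "claw": -1}
  ]
}}

```text
clock: 8.83
tool_pos: [0.5901, -0.1572, 0.2527]
orientation: [179.4, 0.0, -97.1]
contact_force: [-1.1, -0.4, -0.9]
finger_gap: -0.0002
grasp_force: 0.0
```

```bash
python3 go.py;python3 pic.py pics/c5.png
```

```text
t 8.83 tcp [ 0.5901 -0.1572  0.2527] rpy [ 1.7943e+02  4.0000e-02 -9.7120e+01] tips 0.1734 tipz 0.0793 F [-1.12 -0.43 -0.9 ] gap -0.0002
pipe tip in gutter x,y -0.2152 0.0019 | tool units per 100mm uphill -1.0 -0.009 | to x=-.21,y=0: [-0.052, -0.02]
brg tip in gutter x,y -0.1979 -0.1652 | tool units per 100mm uphill -1.0 0.01 | to x=-.21,y=0: [0.138, 1.651]
```

View pics/c5.png

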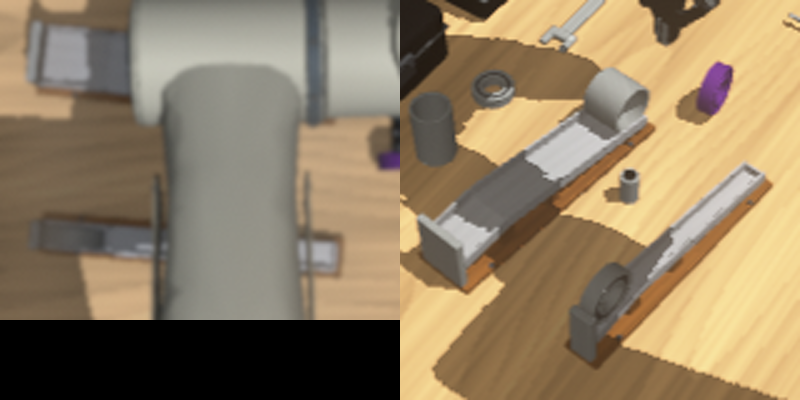

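The bearing has stayed home. The fingers are behind the pipe, at (665,35) in the side crop. I'll descend and push.

Emit:
{"op": "step_arm", "data": {
  "rows": [
    {"slide": [0, -0.02, 0.2], "twist": 0, "claw": -1},
    {"slide": [-0.05, -0.02, 0.38], "twist": 0, "claw": -1},
    {"slide": [-0.15, -0.02, 0.38], "twist": 0, "claw": -1},
    {"slide": [-0.24, -0.02, 0.38], "twist": 0, "claw": -1},
    {"slide": [-0.3, -0.02, 0.38], "twist": 0, "claw": -1},
    {"slide": [-0.34, -0.02, 0.38], "twist": 0, "claw": -1},
    {"slide": [-0.37, -0.02, 0.38], "twist": 0, "claw": -1},
    {"slide": [-0.4, -0.02, 0.38], "twist": 0, "claw": -1},
    {"slide": [-0.43, -0.02, 0.38], "twist": 0, "claw": -1},
    {"slide": [-0.46, -0.02, 0.375], "twist": 0, "claw": -1},
    {"slide": [-0.5, -0.02, 0.37], "twist": 0, "claw": -1},
    {"slide": [-0.54, -0.02, 0.365], "twist": 0, "claw": -1},
    {"slide": [-0.58, -0.02, 0.36], "twist": 0, "claw": -1}
  ]
}}

```text
clock: 10.02
tool_pos: [0.6014, -0.0993, 0.2221]
orientation: [180.0, -0.0, -97.0]
contact_force: [-0.7, -0.5, 0.7]
finger_gap: 0.0
grasp_force: 0.4
```

```bash
python3 go.py
```

```text
t 10.02 tcp [ 0.6014 -0.0993  0.2221] rpy [ 1.800e+02 -1.000e-02 -9.703e+01] tips 0.1734 tipz 0.0487 F [-0.66 -0.53  0.68] gap 0.0
pipe tip in gutter x,y -0.1563 -0.0015 | tool units per 100mm uphill -1.0 -0.011 | to x=-.21,y=0: [0.537, 0.021]
brg tip in gutter x,y -0.139 -0.1698 | tool units per 100mm uphill -1.0 0.008 | to x=-.21,y=0: [0.724, 1.692]
```

Emit:
{"op": "step_arm", "data": {
  "rows": [
    {"slide": [-0.03, 0.0, 0.02], "twist": 0, "claw": -1},
    {"slide": [-0.07, 0.0, 0.04], "twist": 0, "claw": -1},
    {"slide": [-0.12, 0.0, 0.04], "twist": 0, "claw": -1},
    {"slide": [-0.17, 0.0, 0.035], "twist": 0, "claw": -1},
    {"slide": [-0.22, 0.0, 0.03], "twist": 0, "claw": -1},
    {"slide": [-0.27, 0.005, 0.025], "twist": 0, "claw": -1},
    {"slide": [-0.32, 0.005, 0.02], "twist": 0, "claw": -1},
    {"slide": [-0.37, 0.005, 0.015], "twist": 0, "claw": -1},
    {"slide": [-0.42, 0.005, 0.01], "twist": 0, "claw": -1},
    {"slide": [-0.47, 0.005, 0.0], "twist": 0, "claw": -1},
    {"slide": [-0.52, 0.005, -0.005], "twist": 0, "claw": -1},
    {"slide": [-0.57, 0.005, -0.01], "twist": 0, "claw": -1},
    {"slide": [-0.62, 0.005, -0.015], "twist": 0, "claw": -1},
    {"slide": [-0.67, 0.005, -0.02], "twist": 0, "claw": -1},
    {"slide": [-0.72, 0.005, -0.025], "twist": 0, "claw": -1},
    {"slide": [-0.77, 0.005, -0.03], "twist": 0, "claw": -1},
    {"slide": [-0.82, 0.005, -0.035], "twist": 0, "claw": -1},
    {"slide": [-0.87, 0.005, -0.04], "twist": 0, "claw": -1},
    {"slide": [-0.92, 0.005, -0.045], "twist": 0, "claw": -1},
    {"slide": [-0.97, 0.005, -0.05], "twist": 0, "claw": -1}
  ]
}}

```text
clock: 11.68
tool_pos: [0.6128, -0.0027, 0.227]
orientation: [180.0, 0.0, -97.0]
contact_force: [0.5, 0.6, 0.6]
finger_gap: -0.0
grasp_force: 0.4
```

```bash
python3 go.py
```

```text
t 11.68 tcp [ 0.6128 -0.0027  0.227 ] rpy [180.     0.   -97.01] tips 0.1734 tipz 0.0536 F [0.46 0.55 0.57] gap -0.0
pipe tip in gutter x,y -0.059 0.0001 | tool units per 100mm uphill -1.0 -0.011 | to x=-.21,y=0: [1.51, 0.016]
brg tip in gutter x,y -0.0417 -0.1701 | tool units per 100mm uphill -1.0 0.008 | to x=-.21,y=0: [1.696, 1.687]
```

Emit:
{"op": "step_arm", "data": {
  "rows": [
    {"slide": [-0.05, 0.0, -0.005], "twist": 0, "claw": -1},
    {"slide": [-0.1, 0.0, -0.01], "twist": 0, "claw": -1},
    {"slide": [-0.15, 0.0, -0.016], "twist": 0, "claw": -1},
    {"slide": [-0.2, 0.0, -0.022], "twist": 0, "claw": -1},
    {"slide": [-0.25, 0.0, -0.028], "twist": 0, "claw": -1},
    {"slide": [-0.3, 0.0, -0.034], "twist": 0, "claw": -1},
    {"slide": [-0.35, 0.0, -0.04], "twist": 0, "claw": -1},
    {"slide": [-0.4, 0.0, -0.046], "twist": 0, "claw": -1},
    {"slide": [-0.45, 0.0, -0.052], "twist": 0, "claw": -1},
    {"slide": [-0.5, 0.0, -0.058], "twist": 0, "claw": -1},
    {"slide": [-0.55, 0.0, -0.064], "twist": 0, "claw": -1},
    {"slide": [-0.6, 0.0, -0.07], "twist": 0, "claw": -1},
    {"slide": [-0.65, 0.0, -0.076], "twist": 0, "claw": -1},
    {"slide": [-0.7, 0.0, -0.08], "twist": 0, "claw": -1},
    {"slide": [-0.75, 0.0, -0.084], "twist": 0, "claw": -1},
    {"slide": [-0.8, 0.0, -0.088], "twist": 0, "claw": -1},
    {"slide": [-0.84, 0.0, -0.09], "twist": 0, "claw": -1},
    {"slide": [-0.88, 0.0, -0.09], "twist": 0, "claw": -1},
    {"slide": [-0.92, 0.0, -0.09], "twist": 0, "claw": -1},
    {"slide": [-0.96, 0.0, -0.09], "twist": 0, "claw": -1}
  ]
}}

```text
clock: 13.35
tool_pos: [0.6245, 0.0926, 0.2359]
orientation: [180.0, 0.0, -97.0]
contact_force: [0.5, -0.1, -0.4]
finger_gap: 0.0001
grasp_force: 0.0
```

Emit:
{"op": "step_arm", "data": {
  "rows": [
    {"slide": [-0.04, 0, 0], "twist": 0, "claw": -1},
    {"slide": [-0.07, 0, 0], "twist": 0, "claw": -1},
    {"slide": [-0.1, 0, 0], "twist": 0, "claw": -1},
    {"slide": [-0.1, 0, 0], "twist": 0, "claw": -1},
    {"slide": [-0.1, 0, 0], "twist": 0, "claw": -1},
    {"slide": [-0.1, 0, 0], "twist": 0, "claw": -1},
    {"slide": [-0.1, 0, 0], "twist": 0, "claw": -1},
    {"slide": [-0.1, 0, 0], "twist": 0, "claw": -1}
  ]
}}

```text
clock: 14.02
tool_pos: [0.6257, 0.1019, 0.236]
orientation: [180.0, -0.0, -97.0]
contact_force: [0.8, 0.3, -0.9]
finger_gap: -0.0001
grasp_force: 0.0
```

Emit:
{"op": "step_arm", "data": {
  "rows": [
    {"slide": [0.15, 0, 0], "twist": 0, "claw": -1},
    {"slide": [0.25, 0, -0.3], "twist": 0, "claw": -1},
    {"slide": [0.5, 0, -0.6], "twist": 0, "claw": -1},
    {"slide": [0.8, 0, -0.9], "twist": 0, "claw": -1},
    {"slide": [1, 0, -1], "twist": 0, "claw": -1},
    {"slide": [1, 0, -1], "twist": 0, "claw": -1}
  ]
}}

```text
clock: 14.52
tool_pos: [0.6135, -0.0012, 0.3406]
orientation: [-179.6, 0.0, -97.2]
contact_force: [0.7, 0.8, 0.7]
finger_gap: 0.0003
grasp_force: 0.0
```

Emit:
{"op": "step_arm", "data": {
  "rows": [
    {"slide": [1, 0, -0.5], "twist": 0, "claw": -1},
    {"slide": [1, 0, -0.5], "twist": 0, "claw": -1},
    {"slide": [1, 0, -0.5], "twist": 0, "claw": -1},
    {"slide": [1, 0, -0.5], "twist": 0, "claw": -1},
    {"slide": [1, 0, -0.5], "twist": 0, "claw": -1}
  ]
}}

```text
clock: 14.93
tool_pos: [0.6009, -0.098, 0.3863]
orientation: [-179.9, 0.0, -97.2]
contact_force: [-0.0, 0.3, -1.0]
finger_gap: 0.0003
grasp_force: 0.0
```

```bash
python3 go.py;python3 pic.py pics/c6.png
```

```text
t 14.93 tcp [ 0.6009 -0.098   0.3863] rpy [-1.7994e+02  3.0000e-02 -9.7170e+01] tips 0.1734 tipz 0.2129 F [-0.01  0.29 -0.97] gap 0.0003
pipe tip in gutter x,y -0.1551 -0.0009 | tool units per 100mm uphill -1.0 -0.008 | to x=-.21,y=0: [0.549, 0.013]
brg tip in gutter x,y -0.1378 -0.1691 | tool units per 100mm uphill -1.0 0.011 | to x=-.21,y=0: [0.74, 1.684]
```

View pics/c6.png

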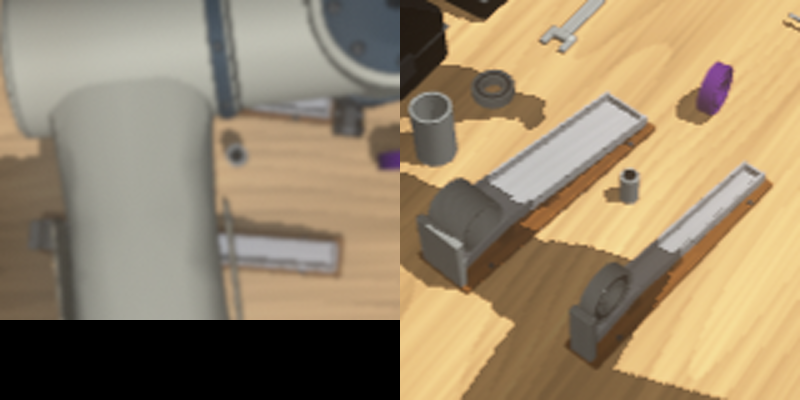

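Both parts are against their stops (pipe at about (462,215), bearing at (605,292) in the side crop), the hand is clear and the bystanders are unmoved. I'll let things settle, then hand in.

Emit:
{"op": "step_arm", "data": {
  "rows": [
    {"slide": [0, 0, 0], "twist": 0, "claw": -1},
    {"slide": [0, 0, 0], "twist": 0, "claw": -1},
    {"slide": [0, 0, 0], "twist": 0, "claw": -1},
    {"slide": [0, 0, 0], "twist": 0, "claw": -1},
    {"slide": [0, 0, 0], "twist": 0, "claw": -1},
    {"slide": [0, 0, 0], "twist": 0, "claw": -1},
    {"slide": [0, 0, 0], "twist": 0, "claw": -1},
    {"slide": [0, 0, 0], "twist": 0, "claw": -1},
    {"slide": [0, 0, 0], "twist": 0, "claw": -1},
    {"slide": [0, 0, 0], "twist": 0, "claw": -1},
    {"slide": [0, 0, 0], "twist": 0, "claw": -1},
    {"slide": [0, 0, 0], "twist": 0, "claw": -1}
  ]
}}

```text
clock: 16.03
tool_pos: [0.6012, -0.0965, 0.386]
orientation: [-180.0, 0.0, -97.0]
contact_force: [-0.0, 0.2, -0.4]
finger_gap: 0.0001
grasp_force: 0.0
```

```bash
python3 -c "
from plant import ctrl
print(ctrl.sign_off())"
```

```text
the job is handed in; nothing more can be done
None
```

I pushed the pipe and the bearing over their crests; in the last picture both lie against their stops with the hand clear, and I handed the job in at about 16 s (sign-off returned no verdict).

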